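# Sweep the brass nuts off the sorting tray into the stock bin

### The arm

A 6-joint arm with a two-finger parallel gripper is mounted at the origin on the work surface. World frame = base frame: x ahead of the robot, y to its left, z up, the work surface at z = 0. Lengths are in mm, angles in degrees, forces in N, time in s.
With the tool pointing down it reaches from about 350 to 850 mm from the base axis. Payload 8.1 kg.
Tool frame: the origin (TCP) lies on the centre line of the jaws, within the pads' length; the fingertips stand 11 mm ahead of it and the grasp point (between the pads) lies 8 mm behind it; z points along the fingers, y is the direction in which the jaws open and shut (so a half turn about z gives the same grasp; the last joint's range is limited). The gripper opens to 85 mm and grips with 20 to 120 N. Pads are 22 mm wide; open, the fingers measure 114 mm over their backs; the gripper's body (76 mm by 85 mm) begins 54 mm behind the grasp point. The pads swing forward as they close: fully open they stand 13 mm farther back than shut.
Start: joints at [68.961, 7.471, 85.268, -0, 87.261, -4.893], TCP at [166.829, 576.345, 242.292] pointing down, gripper open.
Joint ranges: [-169.43, 169.43], [-51.17, 129.36], [1.28, 143.12], [-76.62, 256.62], [0, 156.53], [-152.29, 152.29]. Speed limits (degrees/s): [136.94, 136.94, 159.86, 180, 180, 180].

### API

Orientations are given as [roll, pitch, yaw] about the fixed x, y, z axes, in that order (R = Rz(yaw) Ry(pitch) Rx(roll)).
In Python, from bench import telemetry, viewer, r gives the robot as it stands.
- The arm moves only by the shell command python3 -m inch 'ROWS' [FORCE]. ROWS is JSON, a list of rows, each a list of 3 entries, a list of its own where there are three numbers: the shift along the tool's x, y, z in cm, then the turn, a rotation vector about the tool's x, y, z in rad, then the opening, from 0 (shut) to 1 (fully open). A call has 1 to 20 rows; each row is the pose to reach, as a shift and turn from the pose commanded when the call began, along the tool's axes at that moment; what a row does not reach only later rows make up. A row lasts 1/10 s, in which the tool goes at most 50 mm and 8.59 degrees, less where a joint would pass 70% of its speed; a pose out of reach is approached as far as the arm can. A call with a gripper value outside its range is refused whole. The fingers move at their own pace and stop on an object; FORCE is the grip in N (left out, the last holds). Time passes only in rows, so rows that repeat a pose let the fingers close. It gives the time, the measured TCP pose, the force and the opening at its end, in the units of the state.
- telemetry.sense(): the state, without advancing time (a new reading comes with each control period).
- viewer.snapshot(name): name is "side" or "top" or "wrist"; returns the picture (480x640x3 uint8, red, green, blue); there is no depth.
- viewer.camera_model(name): a dict with "fx", "fy", "cx", "cy" (pixels), "cam_to_world" (4x4, takes a point from camera to world coordinates); the wrist camera has in their place "mount" (4x4, takes a point from camera to tool coordinates, whose origin is the TCP and whose axes are the flange's). Camera axes: x right, y down, z forward; pixel columns grow to the right and rows downward; lengths in mm; the calibration is good to about 2 mm. A picture is of the moment at which its call begins: read the wrist's pose just before it. camera_model takes no time and is no camera call.
- r.hand_in(): hands the job in, once; it reports no verdict.
The state is a dict: "time": time; "joint_pos": joint angles; "qd": joint speeds; "joint_efforts": joint torques, N m; "tool_pos": TCP position; "tcp_rot": TCP orientation; "ft_force": force on the tool from outside, world axes, zero at the start; "wrist_torque": the same for the moment, N m; "finger_gap": finger opening in mm.
Only numpy, scipy, OpenCV 4.12 (cv2) and the standard library are available. Lean on these libraries where they do the work, as an engineer would, in place of code of your own. Each camera call takes 0.05 s, during which the arm holds its last target.

### The job

Sweep the three brass nuts along the white sorting tray with the fingertips and out over its open spout, so that all three drop into the grey stock bin below. Leave the two copper rings lying on the tray floor and the steel bolt standing where it is. Only push, do not pick anything up, and do not disturb the other things on the counter.

Things in the scene. Friction and masses are not known exactly. Their poses are not given: they have to be found in the camera images.
- tray: White enamelled sheet sorting tray screwed to the counter. Origin at counter level (z = 0), z up. In the tray's own frame the flat floor is 55 mm above the counter and spans x -110 to 110 mm, y -80 to 175 mm, with 18 mm high, 3 mm thick rims on its two sides and its closed (+y) end. From y = -80 to -130 mm the rims close in at 45 degrees to a spout 120 mm wide (x -60 to 60), whose floor ends in an open edge at y = -165 mm with no rim.
- spout (a point): Middle of the spout's open edge, at floor level (tray frame 0, -165, 55 mm). Its axes are the tray's; parts leave the tray towards -y.
- bin_floor (a point): Dark grey open stock bin fixed to the counter under the spout, in line with the tray: 170 mm (x) by 120 mm (y) outside, 45 mm high, walls 3 mm. The point is the centre of its inner floor, 40 mm ahead of the spout's edge; axes as the tray's. The spout reaches about 17 mm over the bin's near wall, and its floor is 10 mm above the bin's rim.
- nut1_center (a point): Loose brass hexagon nut lying flat on the tray floor at the start: 24 mm across flats, 27.7 mm across corners, 13 mm high, 14 mm bore, about 35 g. The point is its centre, half-way up; z is the nut's axis. To be swept into the bin.
- nut2_center (a point): Loose brass hexagon nut lying flat on the tray floor at the start: 24 mm across flats, 27.7 mm across corners, 13 mm high, 14 mm bore, about 35 g. The point is its centre, half-way up; z is the nut's axis. To be swept into the bin.
- nut3_center (a point): Loose brass hexagon nut lying flat on the tray floor at the start: 24 mm across flats, 27.7 mm across corners, 13 mm high, 14 mm bore, about 35 g. The point is its centre, half-way up; z is the nut's axis. To be swept into the bin.
- olive1_center (a point): Loose copper compression ring (plain round collar) lying flat on the tray floor: 25.6 mm outside, 21.6 mm inside, 9 mm high, about 10 g. The point is its centre, half-way up. Stays on the tray.
- olive2_center (a point): Loose copper compression ring (plain round collar) lying flat on the tray floor: 25.6 mm outside, 21.6 mm inside, 9 mm high, about 10 g. The point is its centre, half-way up. Stays on the tray.
- bolt: Steel sample bolt standing on its head at the closed end of the tray: hexagon head 24 mm across flats and 10 mm high, 16 mm thread, 55 mm tall in all. Origin at the centre of its underside. Stays standing.
- jar: Amber jar with a black cap, 68 mm diameter, 95 mm tall, standing on the counter. Origin at the centre of its underside. Bystander.
- tape_roll: Roll of amber packing tape lying flat on the counter, 100 mm outside, 48 mm high. Origin at the centre of its underside. Bystander.
- pencil: Flat red builder's pencil on the counter, about 180 mm long (its x axis), 14 mm wide, 8 mm thick. Origin at the middle of its underside. Bystander.
- scoop: Aluminium hand scoop on the counter, pan 100 x 60 x 35 mm with an 85 mm black handle. Origin under the back of the pan, x towards the pan's mouth. Bystander.
Mind the look-alikes: they are no part of the job. Of the things that look like the bolt, the smaller one is meant.

How it is judged (in metres and radians):
At the end, for the whole second after the job is handed in: All three brass nuts lie at rest in the bin, below its rim; both copper rings lie at rest on the tray floor inside its rims; the bolt stands upright (within 0.15 rad) within 20 mm of where it stood (x of nut1_center in the frame of bin_floor between -0.083 and 0.083 m and y of nut1_center in the frame of bin_floor between -0.058 and 0.058 m and z of nut1_center in the frame of bin_floor between -0.002 and 0.04 m and linear speed of each of nut1, nut2, nut3, olive1, olive2 below 0.02 m/s and x of nut2_center in the frame of bin_floor between -0.083 and 0.083 m and y of nut2_center in the frame of bin_floor between -0.058 and 0.058 m and z of nut2_center in the frame of bin_floor between -0.002 and 0.04 m and x of nut3_center in the frame of bin_floor between -0.083 and 0.083 m and y of nut3_center in the frame of bin_floor between -0.058 and 0.058 m and z of nut3_center in the frame of bin_floor between -0.002 and 0.04 m and z of olive1_center in the frame of tray between 0.052 and 0.07 m and y of olive1_center in the frame of tray between -0.165 and 0.175 m and x of olive1_center in the frame of tray between -0.11 and 0.11 m and z of olive2_center in the frame of tray between 0.052 and 0.07 m and y of olive2_center in the frame of tray between -0.165 and 0.175 m and x of olive2_center in the frame of tray between -0.11 and 0.11 m and angle between bolt's own z axis and vertical below 0.15 rad and distance of bolt from where it was at the start of the episode below 0.02 m); the robot touches nothing.
It fails at once if a brass nut is lifted more than 15 mm off the tray floor (height (world z) of any of nut1_center, nut2_center, nut3_center above 0.0765 m).
It fails at once if a copper ring is lifted more than 15 mm off the tray floor (height (world z) of any of olive1_center, olive2_center above 0.0745 m).
It fails at once if a copper ring is swept off the tray (z of any of olive1_center, olive2_center in the frame of tray below 0.045 m).
It fails at once if the standing bolt is knocked over, lifted or moved more than 20 mm (angle between bolt's own z axis and vertical above 0.3 rad or distance of bolt from where it was at the start of the episode above 0.02 m).
It fails at once if the jar, tape roll, pencil or scoop on the counter is moved more than 25 mm (distance of any of jar, tape_roll, pencil, scoop from where it was at the start of the episode above 0.025 m).
It also fails if it takes over 67 s, if anything falls off the work surface, if the arm or the gripper's body presses on something with over 40 N, if the wrist force passes 120 N, or if a joint passes its speed limit or range.

## Working session

There is one attempt and no reset: what is moved stays moved. The work goes in short steps, Python scripts to look and compute and a shell command to move; the robot and the scene stay as the last step left them, time stands still between calls to the robot, and variables do not carry over. Pictures are saved under pics/ and viewed, and the job is handed in when it is done.

```bash
ls; mkdir -p pics
python3 - <<'E'
from bench import telemetry, viewer, r
import cv2,json
print(telemetry.sense())
for n in ("top","side","wrist"):
    cv2.imwrite(f"pics/{n}0.png",viewer.snapshot(n)[:,:,::-1]); 
    m=viewer.camera_model(n); print(n,m)
E
```

```text
pics
{'time': 0.0, 'joint_pos': array([ 6.89618053e+01,  7.51509037e+00,  8.53302032e+01, -7.07809357e-04,
        8.72605473e+01, -4.89289858e+00]), 'qd': array([ 0.05244883, -0.01528328,  0.04901531,  0.00691196, -0.11046216,
        0.02165112]), 'joint_efforts': array([-1.60912678e-04, -5.69431615e+01, -5.00527024e+01, -4.90338334e-04,
        1.52185414e-02,  2.67222669e-05]), 'tool_pos': array([166.6346836 , 575.84485834, 241.23573403]), 'tcp_rot': array([-1.79894485e+02, -8.32316072e-03,  1.63854731e+02]), 'ft_force': array([ 0.65640801, -0.2625303 , -0.1970821 ]), 'wrist_torque': array([-0.03906562,  0.04510561, -0.01359741]), 'finger_gap': 85.43266070643924}
top {'fx': 581.2593267805443, 'fy': 581.2593267805443, 'cx': 332.4868169633289, 'cy': 241.85479328447317, 'cam_to_world': array([[-1.43766334e-02, -9.87863589e-01,  1.54657173e-01,
         2.76326430e+02],
       [-9.99846174e-01,  1.57570532e-02,  7.70347233e-03,
        -1.57032068e+01],
       [-1.00469211e-02, -1.54522633e-01, -9.87938164e-01,
         1.61067602e+03],
       [ 0.00000000e+00,  0.00000000e+00,  0.00
[... 268 characters left out ...]
0e-01,  6.26224702e-01, -7.31411967e-01,
         7.69476354e+02],
       [-5.66428012e-03, -7.60635338e-01, -6.49154680e-01,
         7.64362962e+02],
       [ 0.00000000e+00,  0.00000000e+00,  0.00000000e+00,
         1.00000000e+00]])}
wrist {'fx': 350.61458299146955, 'fy': 350.61458299146955, 'cx': 315.04709352376506, 'cy': 242.57146287131454, 'mount': array([[-7.82209009e-04, -9.50414971e-01, -3.10983554e-01,
         8.01670473e+01],
       [ 9.99999341e-01, -4.82249604e-04, -1.04144173e-03,
        -6.96160207e-01],
       [ 8.39830111e-04, -3.10984164e-01,  9.50414722e-01,
        -1.31045992e+02],
       [ 0.00000000e+00,  0.00000000e+00,  0.00000000e+00,
         1.00000000e+00]])}
```

View pics/top0.png

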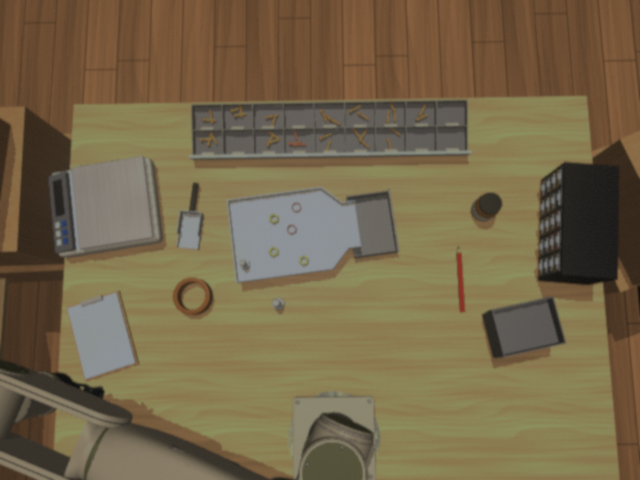

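View pics/side0.png

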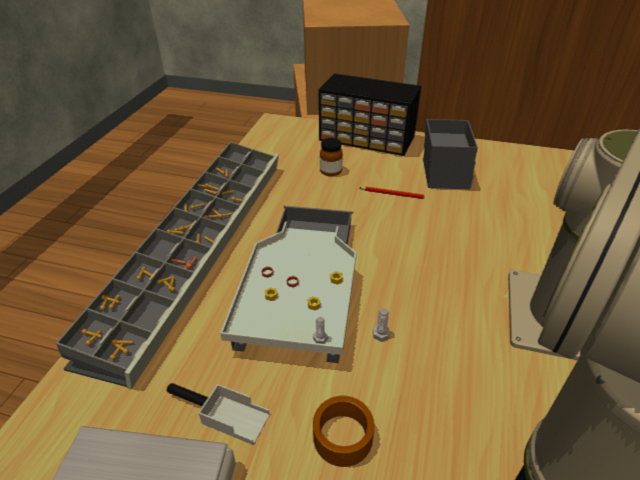

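View pics/wrist0.png

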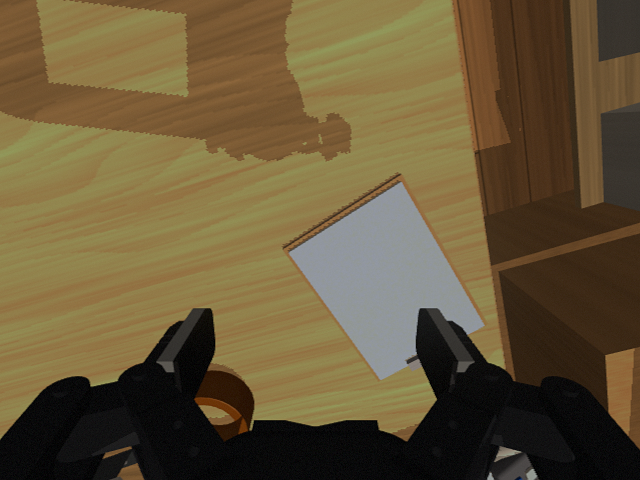

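The top view shows the tray at about (230-395, 190-280) with the spout to the right. The nuts are near (273,219), (273,252) and (304,261), the rings near (296,208) and (291,229), the bolt near (245,265), and a look-alike bolt outside the tray at (279,304).

Run:
```python
import cv2
a=cv2.imread("pics/top0.png")[180:290,220:405]
cv2.imwrite("pics/top0c.png",cv2.resize(a,None,fx=4.3,fy=4.3,interpolation=cv2.INTER_CUBIC))
a=cv2.imread("pics/side0.png")[200:355,215:375]
cv2.imwrite("pics/side0c.png",cv2.resize(a,None,fx=3.8,fy=3.8,interpolation=cv2.INTER_CUBIC))
```

```text
(no output)
```

View pics/top0c.png

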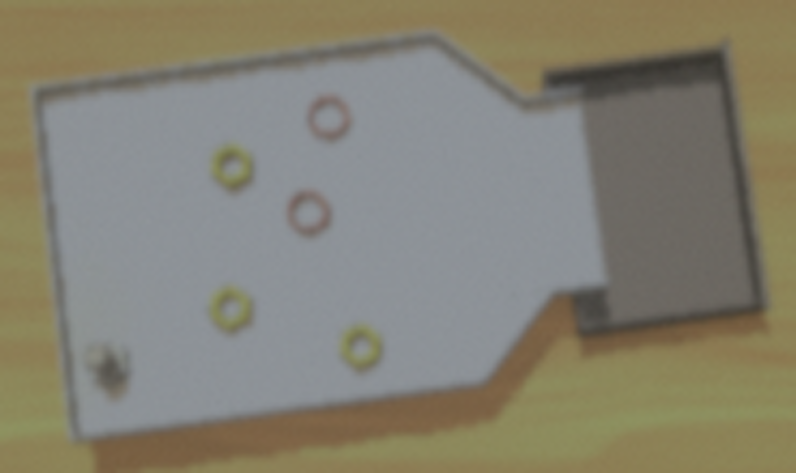

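View pics/side0c.png

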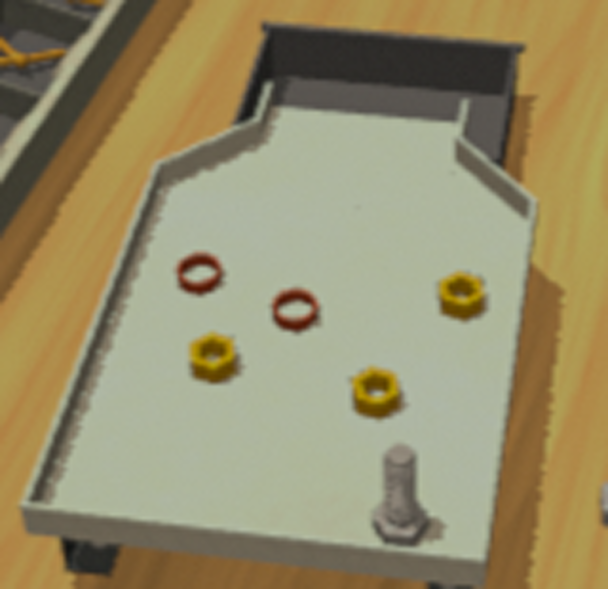

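```bash
cat > h.py <<'E'
import numpy as np
from bench import telemetry, viewer
def ray(n,u,v,z):
    m=viewer.camera_model(n);T=np.array(m["cam_to_world"])
    d=T[:3,:3]@np.array([(u-m["cx"])/m["fx"],(v-m["cy"])/m["fy"],1])
    o=T[:3,3]; return o+d*(z-o[2])/d[2]
def top(u,v,z): return ray("top",u/4.3+220-.4,v/4.3+180-.4,z)
def side(u,v,z): return ray("side",u/3.8+215-.4,v/3.8+200-.4,z)
E
python3 - <<'E'
from h import *
np.set_printoptions(precision=1,suppress=True)
T={}
for k,u,v,z in [("c_far_closed",35,90,73),("c_near_closed",75,438,73),("b_far",435,33,73),("b_near",487,382,73),("sp_far",583,93,55),("sp_near",606,286,55)]:
    T[k]=top(u,v,z);print(k,T[k])
for k,u,v,z in [("c_far_closed",22,508,73),("c_near_closed",487,563,73),("b_far",155,165,73),("b_near",533,204,73),("bolt base",400,525,60)]:
    print("side",k,side(u,v,z))
O={}
for k,a,b,z in [("n1",(232,167),(213,353),66),("n2",(231,310),(377,388),66),("n3",(361,347),(461,292),66),("o1",(329,118),(199,268),62),("o2",(309,213),(296,306),62)]:
    O[k]=(top(*a,z),side(*b,z));print(k,*O[k])
O["bolt"]=(top(108,365,85),side(400,525,60))
print("bolt",*O["bolt"])
# tray fit
P=np.array([[-113,178],[113,178],[-113,-80],[113,-80],[-60,-165],[60,-165]],float)
Q=np.array([T[k][:2] for k in ["c_far_closed","c_near_closed","b_far","b_near","sp_far","sp_near"]])
# decide handedness: closed=+y world?; far = +x world
P=P*[-1,1]
A=P-P.mean(0);B=Q-Q.mean(0)
U,S,V=np.linalg.svd(A.T@B);R=(U@np.diag([1,np.linalg.det(U@V)])@V).T
t=Q.mean(0)-R@P.mean(0)
print("R",R,"t",t,"yaw",np.degrees(np.arctan2(R[1,0],R[0,0])));print("res",Q-(P@R.T+t))
np.savez("tray.npz",R=R,t=t)
for k,(a,b) in O.items(): print(k,"tray",R.T@(a[:2]-t),R.T@(b[:2]-t))
E
```

```text
c_far_closed [635.  278.8  73. ]
c_near_closed [414.7 251.1  73. ]
b_far [667.7  26.   73. ]
b_near [445.5  -3.7  73. ]
sp_far [631.4 -67.3  55. ]
sp_near [507.  -79.2  55. ]
side c_far_closed [636.3 282.   73. ]
side c_near_closed [412.8 254.1  73. ]
side b_far [668.6  26.5  73. ]
side b_near [446.7   1.6  73. ]
side bolt base [460.8 233.6  60. ]
n1 [584.9 155.1  66. ] [585.8 154.7  66. ]
n2 [493.9 155.6  66. ] [495.1 155.7  66. ]
n3 [469.4  74.5  66. ] [470.5  75.3  66. ]
o1 [616.3  94.1  62. ] [617.7  91.5  62. ]
o2 [555.4 107.   62. ] [555.8 105.8  62. ]
bolt [458.3 229.2  85. ] [460.8 233.6  60. ]
R [[ 1.  -0.1]
 [ 0.1  1. ]] t [547.4  89.8] yaw 7.311237959418187
res [[-1.8 -1.9]
 [ 2.1 -0.8]
 [-2.   1.2]
 [ 0.   0.3]
 [ 3.5 -1.1]
 [-1.9  2.3]]
n1 tray [45.5 60. ] [46.4 59.5]
n2 tray [-44.6  72.1] [-43.5  72. ]
n3 tray [-79.3  -5.2] [-78.1  -4.6]
o1 tray [68.9 -4.5] [69.9 -7.2]
o2 tray [10.1 16. ] [10.4 14.8]
bolt tray [-70.6 149.6] [-67.6 153.7]
```

```bash
cat >> h.py <<'E'
YAW=7.3
_d=np.load("tray.npz") if __import__("os").path.exists("tray.npz") else None
def w(x,y): return _d["R"]@np.array([x,y])+_d["t"]
def plan(wps, base=None):
    """wps: (tray x, tray y, tcp z, heading deg from -y toward +x). prints shift cm, turn about tool z rad, from the current pose"""
    s=telemetry.sense(); p=s["tool_pos"]; y=s["tcp_rot"][2]
    c,sn=np.cos(np.radians(y)),np.sin(np.radians(y))
    pt=_d["R"].T@(p[:2]-_d["t"])
    print("t %.1f gap %.1f F %s pos tray %s z %.1f head %.1f"%(s["time"],s["finger_gap"],np.round(s["ft_force"],1),np.round(pt,1),p[2],y-97.3), np.round(s["tcp_rot"],1))
    for (x,yy,z,h) in wps:
        d=w(x,yy)-p[:2]; dy=(97.3+h-y+180)%360-180
        print([round((c*d[0]+sn*d[1])/10,2),round((sn*d[0]-c*d[1])/10,2),round(-(z-p[2])/10,2)],round(-np.radians(dy),3))
E
python3 -c "
from h import *
plan([(-80.5,26,150,3)])"
```

```text
t 0.1 gap 85.4 F [-0.5 -0.2 -0.1] pos tray [-315.7  530.7] z 241.5 head 66.6 [-179.9   -0.   163.9]
[np.float64(-41.67), np.float64(-36.93), np.float64(9.15)] 1.109
```

```bash
python3 -m inch '[[[-41.67,-36.93,5],[0,0,1.109],0.17],[[-41.67,-36.93,5],[0,0,1.109],0.17],[[-41.67,-36.93,5],[0,0,1.109],0.17],[[-41.67,-36.93,5],[0,0,1.109],0.17],[[-41.67,-36.93,5],[0,0,1.109],0.17],[[-41.67,-36.93,5],[0,0,1.109],0.17],[[-41.67,-36.93,5],[0,0,1.109],0.17],[[-41.67,-36.93,5],[0,0,1.109],0.17],[[-41.67,-36.93,5],[0,0,1.109],0.17],[[-41.67,-36.93,9.15],[0,0,1.109],0.17],[[-41.67,-36.93,9.15],[0,0,1.109],0.17],[[-41.67,-36.93,9.15],[0,0,1.109],0.17],[[-41.67,-36.93,9.15],[0,0,1.109],0.17],[[-41.67,-36.93,9.15],[0,0,1.109],0.17],[[-41.67,-36.93,9.15],[0,0,1.109],0.17],[[-41.67,-36.93,9.15],[0,0,1.109],0.17]]' 30
python3 - <<'E'
from h import *
import cv2
plan([(-80.5,26,150,3),(-80.5,26,69,3)])
cv2.imwrite("pics/w1.png",viewer.snapshot("wrist")[:,:,::-1])
cv2.imwrite("pics/s1.png",viewer.snapshot("side")[:,:,::-1])
E
```

```text
time: 1.75
tool_pos: [464.4, 106.8, 151.5]
tcp_rot: [179.9, -0.0, 100.4]
ft_force: [-0.2, 0.2, -1.0]
finger_gap: 14.5
t 1.8 gap 14.5 F [-0.2  0.2 -1. ] pos tray [-80.1  27.5] z 151.5 head 3.1 [179.9  -0.  100.4]
[np.float64(-0.15), np.float64(-0.04), np.float64(0.15)] 0.002
[np.float64(-0.15), np.float64(-0.04), np.float64(8.25)] 0.002
```

View pics/w1.png

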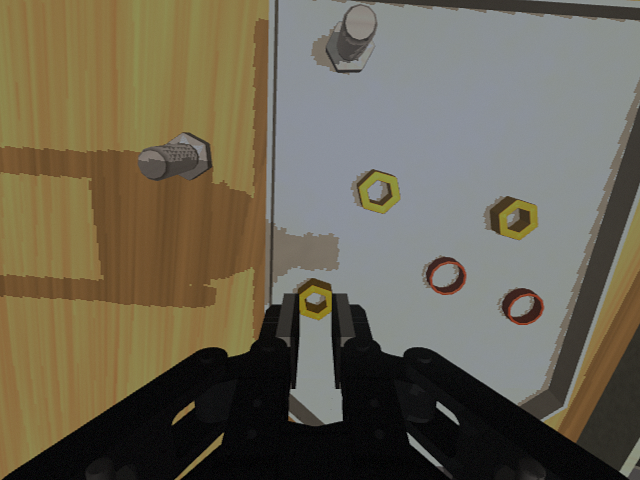

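View pics/s1.png

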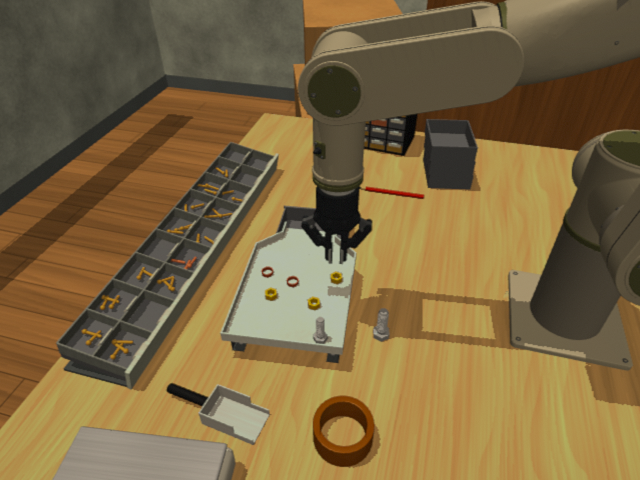

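The wrist view shows the near nut at about (315,300), just at the fingertips. The left rim runs down column ~272. I'll compute positions from it as a check.

```bash
cat >> h.py <<'E'
from scipy.spatial.transform import Rotation as Ro
def wr(u,v,z,s=None):
    s=s or telemetry.sense(); m=viewer.camera_model("wrist");T=np.array(m["mount"])
    R=Ro.from_euler("xyz",s["tcp_rot"],degrees=True).as_matrix()
    o=R@T[:3,3]+s["tool_pos"]; d=R@T[:3,:3]@np.array([(u-m["cx"])/m["fx"],(v-m["cy"])/m["fy"],1])
    p=o+d*(z-o[2])/d[2]; return _d["R"].T@(p[:2]-_d["t"])
E
python3 - <<'E'
from h import *
for k,u,v,z in [("C",315,301,68),("B",378,191,68),("A",516,218,67),("o2",446,276,64),("o1",523,307,64),("rim",272,200,73),("rim2",270,300,73),("bolthead",349,58,62)]: print(k,wr(u,v,z))
E
```

```text
C [-79.11847879  -5.60643311]
B [-44.46514168  71.53795508]
A [44.81186487 58.92216588]
o2 [ 8.59967535 15.78236201]
o1 [66.31517158 -4.72972275]
rim [-108.83609129   63.51818336]
rim2 [-109.15558026   -3.82601824]
bolthead [-67.88892796 144.73747644]
```

Three views agree. I'll descend behind nut C.

```bash
python3 -m inch '[[[-0.1,-0.05,3],[0,0,0],0.17],[[-0.1,-0.05,5],[0,0,0],0.17],[[-0.1,-0.05,6.5],[0,0,0],0.17],[[-0.1,-0.05,7.5],[0,0,0],0.17],[[-0.1,-0.05,8.2],[0,0,0],0.17],[[-0.1,-0.05,8.2],[0,0,0],0.17],[[-0.1,-0.05,8.2],[0,0,0],0.17]]'
python3 - <<'E'
from h import *
import cv2
cv2.imwrite("pics/w2.png",viewer.snapshot("wrist")[:,:,::-1])
cv2.imwrite("pics/s2.png",cv2.resize(viewer.snapshot("side")[200:355,215:375,::-1],None,fx=3.8,fy=3.8,interpolation=cv2.INTER_CUBIC))
plan([(-80,18,69,3),(-79,10,69,6),(-77,2,69,12),(-74.5,-6,69,17),(-71,-14,69,22),(-67,-22,69,26),(-62.5,-30,69,29),(-58,-38,69,30),(-53,-46,69,30),(-48,-54.5,69,30),(-43,-63,69,30),(-38,-71.5,69,30)])
E
```

```text
time: 2.55
tool_pos: [464.5, 104.8, 69.4]
tcp_rot: [180.0, 0.0, 100.3]
ft_force: [0.7, 0.3, -0.3]
finger_gap: 14.4
t 2.6 gap 14.6 F [ 0.  -0.2  0.7] pos tray [-80.   25.4] z 69.7 head 3.0 [179.9   0.  100.3]
[np.float64(-0.74), np.float64(-0.04), np.float64(0.07)] 0.0
[np.float64(-1.54), np.float64(0.02), np.float64(0.07)] -0.052
[np.float64(-2.35), np.float64(0.17), np.float64(0.07)] -0.157
[np.float64(-3.16), np.float64(0.38), np.float64(0.07)] -0.244
[np.float64(-3.98), np.float64(0.69), np.float64(0.07)] -0.331
[np.float64(-4.8), np.float64(1.05), np.float64(0.07)] -0.401
[np.float64(-5.62), np.float64(1.45), np.float64(0.07)] -0.453
[np.float64(-6.45), np.float64(1.86), np.float64(0.07)] -0.471
[np.float64(-7.27), np.float64(2.32), np.float64(0.07)] -0.471
[np.float64(-8.15), np.float64(2.77), np.float64(0.07)] -0.471
[np.float64(-9.02), np.float64(3.23), np.float64(0.07)] -0.471
[np.float64(-9.9), np.float64(3.68), np.float64(0.07)] -0.471
```

View pics/w2.png

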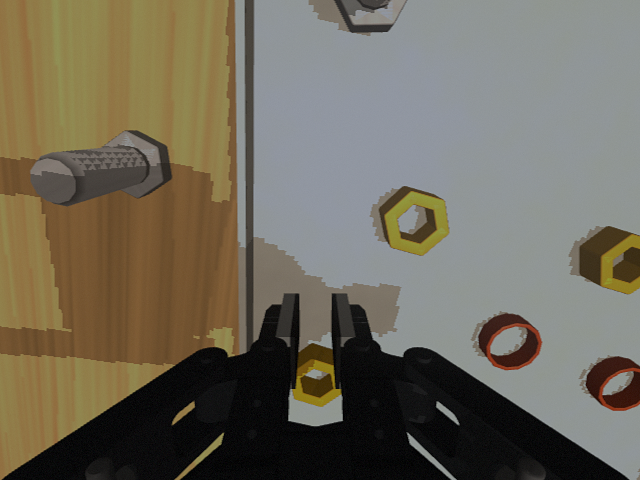

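View pics/s2.png

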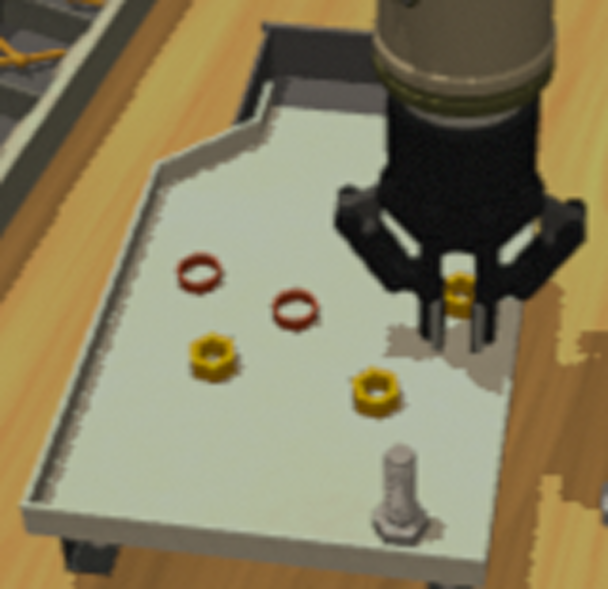

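```bash
python3 -m inch '[[[-0.74,-0.04,0.05],[0,0,0],0.17],[[-1.54,0.02,0.05],[0,0,-0.052],0.17],[[-2.35,0.17,0.05],[0,0,-0.157],0.17],[[-3.16,0.38,0.05],[0,0,-0.244],0.17],[[-3.98,0.69,0.05],[0,0,-0.331],0.17],[[-4.8,1.05,0.05],[0,0,-0.401],0.17],[[-5.62,1.45,0.05],[0,0,-0.453],0.17],[[-6.45,1.86,0.05],[0,0,-0.471],0.17],[[-7.27,2.32,0.05],[0,0,-0.471],0.17],[[-8.15,2.77,0.05],[0,0,-0.471],0.17],[[-9.02,3.23,0.05],[0,0,-0.471],0.17],[[-9.9,3.68,0.05],[0,0,-0.471],0.17],[[-9.9,3.68,0.05],[0,0,-0.471],0.17]]'
python3 - <<'E'
from h import *
import cv2
cv2.imwrite("pics/w3.png",viewer.snapshot("wrist")[:,:,::-1])
cv2.imwrite("pics/s3.png",cv2.resize(viewer.snapshot("side")[200:355,215:375,::-1],None,fx=3.8,fy=3.8,interpolation=cv2.INTER_CUBIC))
plan([(-33,-80,69,30),(-28,-88.5,69,30),(-23,-97,69,30),(-20,-106,69,22),(-17,-116,69,15),(-15,-126,69,10),(-14,-180,69,5)])
E
```

```text
time: 3.95
tool_pos: [518.9, 12.7, 68.5]
tcp_rot: [180.0, 0.0, 127.2]
ft_force: [-0.5, 0.9, -0.5]
finger_gap: 14.7
t 4.0 gap 14.6 F [-0.5 -0.1 -0.5] pos tray [-38.8 -71.7] z 68.1 head 30.0 [-180.    -0.   127.3]
[np.float64(-1.01), np.float64(0.09), np.float64(-0.09)] -0.001
[np.float64(-1.99), np.float64(0.1), np.float64(-0.09)] -0.001
[np.float64(-2.98), np.float64(0.11), np.float64(-0.09)] -0.001
[np.float64(-3.91), np.float64(-0.08), np.float64(-0.09)] 0.139
[np.float64(-4.92), np.float64(-0.32), np.float64(-0.09)] 0.261
[np.float64(-5.89), np.float64(-0.64), np.float64(-0.09)] 0.348
[np.float64(-10.62), np.float64(-3.25), np.float64(-0.09)] 0.436
```

View pics/w3.png

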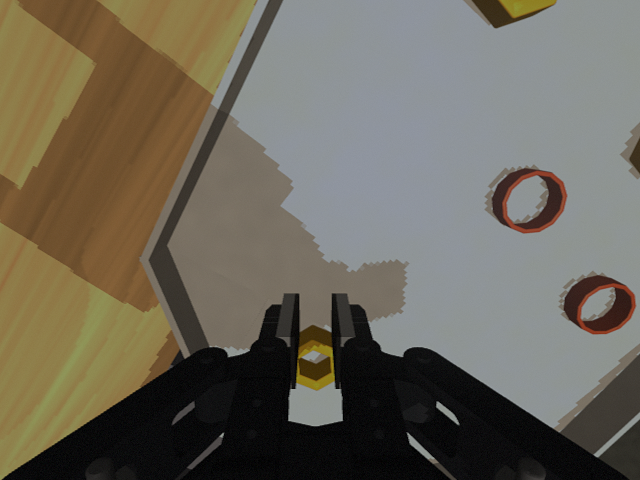

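View pics/s3.png

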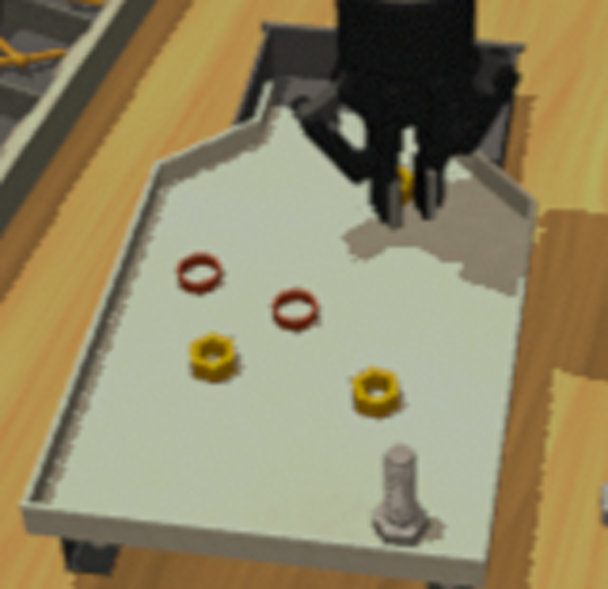

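The nut sits cradled between the fingertips at (316,365) and the rings are untouched. I'll keep pushing out over the spout.

```bash
python3 -m inch '[[[-1.0,0.05,-0.05],[0,0,0],0.17],[[-2.0,0.1,-0.05],[0,0,0],0.17],[[-2.98,0.11,-0.05],[0,0,0],0.17],[[-3.91,-0.08,-0.05],[0,0,0.139],0.17],[[-4.92,-0.32,-0.05],[0,0,0.261],0.17],[[-5.89,-0.64,-0.05],[0,0,0.348],0.17],[[-6.68,-1.08,-0.05],[0,0,0.4],0.17],[[-7.47,-1.51,-0.05],[0,0,0.436],0.17],[[-8.25,-1.95,-0.05],[0,0,0.436],0.17],[[-8.8,-2.24,-0.05],[0,0,0.436],0.17],[[-9.3,-2.52,-0.05],[0,0,0.436],0.17],[[-9.8,-2.8,-0.05],[0,0,0.436],0.17],[[-10.3,-3.07,-0.05],[0,0,0.436],0.17],[[-10.3,-3.07,-0.05],[0,0,0.436],0.17],[[-10.3,-3.07,-0.05],[0,0,0.436],0.17]]'
python3 - <<'E'
from h import *
import cv2
cv2.imwrite("pics/w4.png",viewer.snapshot("wrist")[:,:,::-1])
cv2.imwrite("pics/s4.png",cv2.resize(viewer.snapshot("side")[200:355,215:375,::-1],None,fx=3.8,fy=3.8,interpolation=cv2.INTER_CUBIC))
cv2.imwrite("pics/t4.png",cv2.resize(viewer.snapshot("top")[180:290,220:405,::-1],None,fx=4.3,fy=4.3,interpolation=cv2.INTER_CUBIC))
plan([(-44,105,140,0)])
E
```

```text
time: 5.55
tool_pos: [556.0, -86.7, 68.8]
tcp_rot: [-180.0, -0.0, 102.3]
ft_force: [-0.6, -0.7, -0.5]
finger_gap: 14.7
t 5.7 gap 14.5 F [-0.6  0.3 -0.2] pos tray [ -13.9 -175.8] z 68.8 head 5.0 [-180.    -0.   102.3]
[np.float64(28.24), np.float64(-0.54), np.float64(-7.12)] 0.088
```

View pics/w4.png

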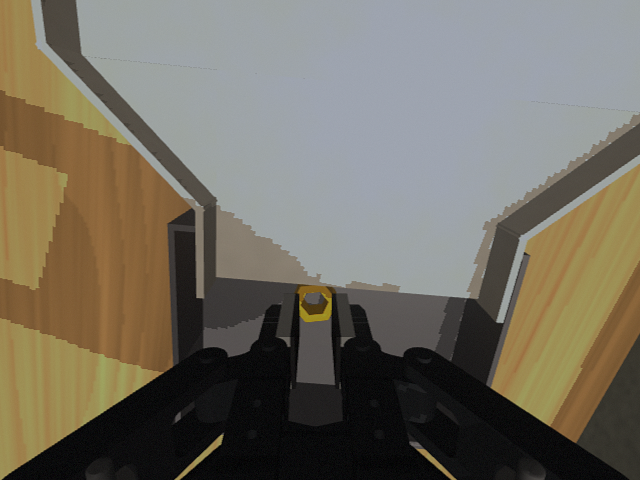

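View pics/t4.png

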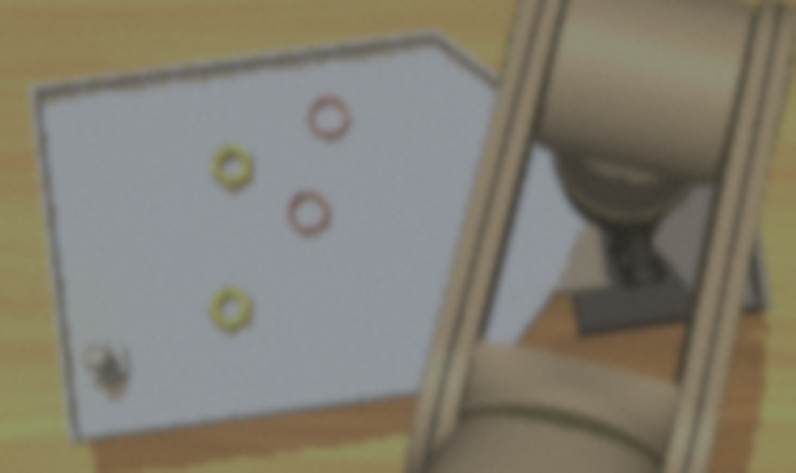

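Nut C has dropped: it appears small at wrist (315,305), down in the bin. Next is nut B. I'll lift straight up, then go behind it.

```bash
python3 -m inch '[[[0,0,-4],[0,0,0],0.17],[[0,0,-7],[0,0,0],0.17],[[28.24,-0.54,-7.1],[0,0,0.088],0.17],[[28.24,-0.54,-7.1],[0,0,0.088],0.17],[[28.24,-0.54,-7.1],[0,0,0.088],0.17],[[28.24,-0.54,-7.1],[0,0,0.088],0.17],[[28.24,-0.54,-7.1],[0,0,0.088],0.17],[[28.24,-0.54,-7.1],[0,0,0.088],0.17],[[28.24,-0.54,-7.1],[0,0,0.088],0.17],[[28.24,-0.54,-7.1],[0,0,0.088],0.17],[[28.24,-0.54,-4],[0,0,0.088],0.17],[[28.24,-0.54,-2],[0,0,0.088],0.17],[[28.24,-0.54,0],[0,0,0.088],0.17],[[28.24,-0.54,0],[0,0,0.088],0.17],[[28.24,-0.54,0],[0,0,0.088],0.17]]'
python3 - <<'E'
from h import *
import cv2
cv2.imwrite("pics/w5.png",viewer.snapshot("wrist")[:,:,::-1])
cv2.imwrite("pics/t5.png",cv2.resize(viewer.snapshot("top")[180:290,220:405,::-1],None,fx=4.3,fy=4.3,interpolation=cv2.INTER_CUBIC))
plan([(-44,y,69,0) for y in (95,-15)]+[(-42,-25,69,8),(-39,-35,69,14),(-36,-45,69,17),(-15,-115,69,17),(-13,-125,69,10),(-12,-135,69,5),(-11,-145,69,5),(-9,-174,69,5)])
E
```

```text
time: 7.2
tool_pos: [490.8, 186.7, 68.6]
tcp_rot: [-180.0, 0.0, 97.2]
ft_force: [0.5, 0.2, -0.6]
finger_gap: 14.5
t 7.3 gap 14.8 F [-0.   0.6 -0.4] pos tray [-43.7 103.8] z 69.0 head -0.1 [-180.     0.    97.2]
[np.float64(-0.88), np.float64(-0.02), np.float64(-0.0)] -0.002
[np.float64(-11.88), np.float64(-0.0), np.float64(-0.0)] -0.002
[np.float64(-12.88), np.float64(0.2), np.float64(-0.0)] -0.141
[np.float64(-13.88), np.float64(0.5), np.float64(-0.0)] -0.246
[np.float64(-14.88), np.float64(0.8), np.float64(-0.0)] -0.298
[np.float64(-21.88), np.float64(2.91), np.float64(-0.0)] -0.298
[np.float64(-22.88), np.float64(3.12), np.float64(-0.0)] -0.176
[np.float64(-23.88), np.float64(3.22), np.float64(-0.0)] -0.089
[np.float64(-24.88), np.float64(3.32), np.float64(-0.0)] -0.089
[np.float64(-27.77), np.float64(3.52), np.float64(-0.0)] -0.089
```

View pics/w5.png

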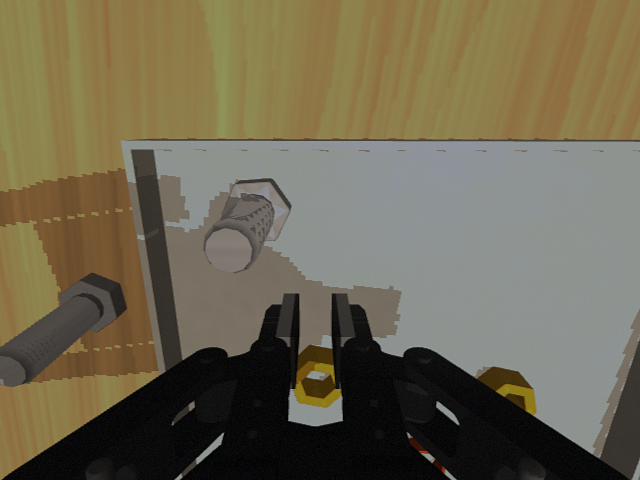

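View pics/t5.png

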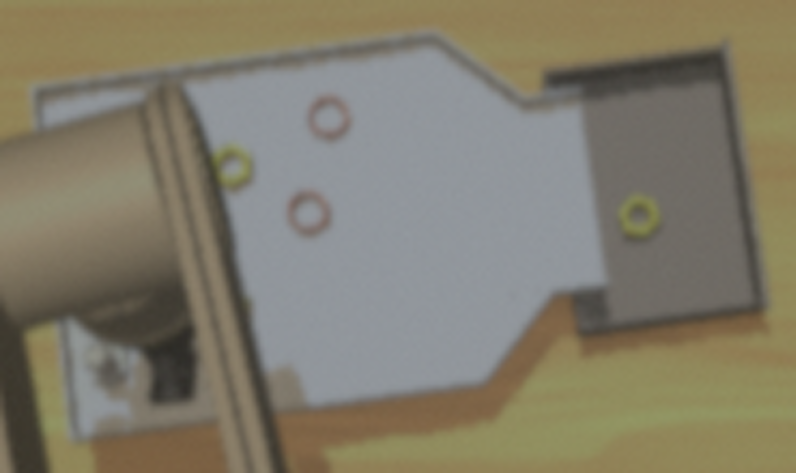

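The first nut lies flat in the bin at crop (638,215), and nut B is lined up between the fingertips.

```bash
python3 -m inch '[[[-0.8,0,0],[0,0,0],0.17],[[-1.6,0,0],[0,0,0],0.17],[[-2.4,0,0],[0,0,0],0.17],[[-3.2,0,0],[0,0,0],0.17],[[-4,0,0],[0,0,0],0.17],[[-4.9,0,0],[0,0,0],0.17],[[-5.8,0,0],[0,0,0],0.17],[[-6.7,0,0],[0,0,0],0.17],[[-7.6,0,0],[0,0,0],0.17],[[-8.5,0,0],[0,0,0],0.17],[[-9.4,0,0],[0,0,0],0.17],[[-10.3,0,0],[0,0,0],0.17],[[-11.2,0,0],[0,0,0],0.17],[[-11.9,0,0],[0,0,0],0.17],[[-12.9,0.2,0],[0,0,-0.14],0.17],[[-13.9,0.5,0],[0,0,-0.246],0.17],[[-14.9,0.8,0],[0,0,-0.3],0.17],[[-15.9,1.1,0],[0,0,-0.3],0.17],[[-15.9,1.1,0],[0,0,-0.3],0.17]]'
python3 - <<'E'
from h import *
import cv2
cv2.imwrite("pics/w6.png",viewer.snapshot("wrist")[:,:,::-1])
plan([(-33,-55,69,17),(-15,-115,69,17),(-13,-125,69,10),(-12,-135,69,5),(-11,-145,69,5),(-9,-174,69,5)])
E
```

```text
time: 9.2
tool_pos: [522.0, 30.5, 68.9]
tcp_rot: [180.0, 0.0, 114.3]
ft_force: [0.6, 0.6, -0.1]
finger_gap: 14.5
t 9.2 gap 14.3 F [-0.2  0.2 -0.3] pos tray [-33.  -54.9] z 68.8 head 17.0 [-180.    -0.   114.3]
[np.float64(-0.01), np.float64(-0.01), np.float64(-0.02)] 0.0
[np.float64(-6.27), np.float64(-0.04), np.float64(-0.02)] 0.0
[np.float64(-7.29), np.float64(-0.14), np.float64(-0.02)] 0.122
[np.float64(-8.27), np.float64(-0.34), np.float64(-0.02)] 0.21
[np.float64(-9.26), np.float64(-0.53), np.float64(-0.02)] 0.21
[np.float64(-12.09), np.float64(-1.19), np.float64(-0.02)] 0.21
```

View pics/w6.png

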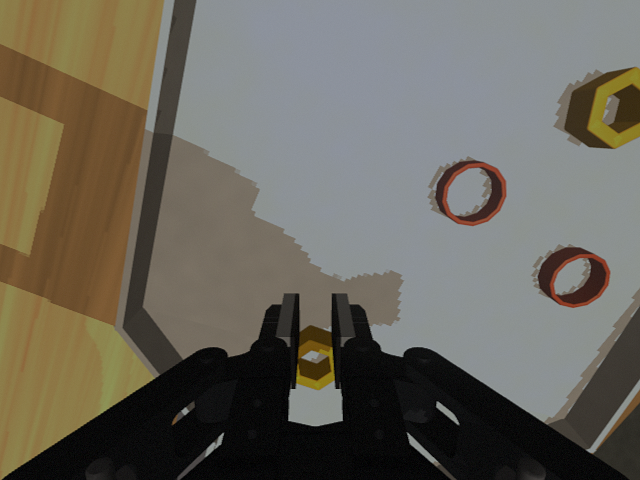

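The nut is cradled and the path is clear, so I'll go straight on along this heading. That also drops it beside the first nut.

```bash
python3 -m inch '[[[-0.9,0,0],[0,0,0],0.17],[[-1.8,0,0],[0,0,0],0.17],[[-2.7,0,0],[0,0,0],0.17],[[-3.6,0,0],[0,0,0],0.17],[[-4.5,0,0],[0,0,0],0.17],[[-5.4,0,0],[0,0,0],0.17],[[-6.3,0,0],[0,0,0],0.17],[[-7.2,0,0],[0,0,0],0.17],[[-8.1,0,0],[0,0,0],0.17],[[-8.9,0,0],[0,0,0],0.17],[[-9.6,0,0],[0,0,0],0.17],[[-10.2,0,0],[0,0,0],0.17],[[-10.8,0,0],[0,0,0],0.17],[[-11.4,0,0],[0,0,0],0.17],[[-12,0,0],[0,0,0],0.17],[[-12.5,0,0],[0,0,0],0.17],[[-12.5,0,0],[0,0,0],0.17],[[-12.5,0,0],[0,0,0],0.17]]'
python3 - <<'E'
from h import *
import cv2
cv2.imwrite("pics/w7.png",viewer.snapshot("wrist")[:,:,::-1])
plan([(80,60,140,-90)])
E
```

```text
time: 11.05
tool_pos: [573.3, -82.1, 68.8]
tcp_rot: [-180.0, -0.0, 114.5]
ft_force: [0.6, -0.4, 0.2]
finger_gap: 14.2
t 11.1 gap 14.6 F [-0.1 -0.6 -0.5] pos tray [   3.8 -173.5] z 68.7 head 17.2 [-180.    -0.   114.5]
[np.float64(20.07), np.float64(14.17), np.float64(-7.13)] 1.87
```

View pics/w7.png

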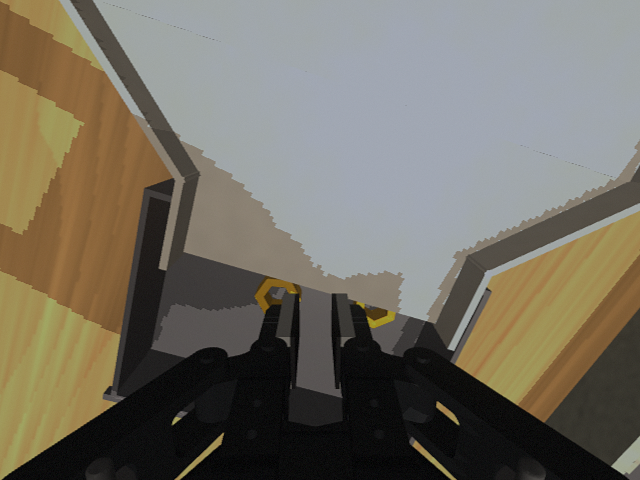

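Both nuts are in the bin, at wrist (275,293) and (380,313). Next is nut A: I'll position on its +x side, facing -x.

```bash
python3 -m inch '[[[0,0,-4],[0,0,0],0.17],[[0,0,-7],[0,0,0],0.17],[[20.07,14.17,-7.1],[0,0,1.87],0.17],[[20.07,14.17,-7.1],[0,0,1.87],0.17],[[20.07,14.17,-7.1],[0,0,1.87],0.17],[[20.07,14.17,-7.1],[0,0,1.87],0.17],[[20.07,14.17,-7.1],[0,0,1.87],0.17],[[20.07,14.17,-7.1],[0,0,1.87],0.17],[[20.07,14.17,-7.1],[0,0,1.87],0.17],[[20.07,14.17,-7.1],[0,0,1.87],0.17],[[20.07,14.17,-7.1],[0,0,1.87],0.17],[[20.07,14.17,-7.1],[0,0,1.87],0.17],[[20.07,14.17,-7.1],[0,0,1.87],0.17],[[20.07,14.17,-7.1],[0,0,1.87],0.17],[[20.07,14.17,-7.1],[0,0,1.87],0.17],[[20.07,14.17,-7.1],[0,0,1.87],0.17],[[20.07,14.17,-7.1],[0,0,1.87],0.17]]'
python3 - <<'E'
from h import *
import cv2
cv2.imwrite("pics/w8.png",viewer.snapshot("wrist")[:,:,::-1])
cv2.imwrite("pics/t8.png",cv2.resize(viewer.snapshot("top")[180:290,220:405,::-1],None,fx=4.3,fy=4.3,interpolation=cv2.INTER_CUBIC))
plan([(80,60,69,-90),(-15,60,69,-90)])
E
```

```text
time: 12.8
tool_pos: [619.0, 159.5, 139.7]
tcp_rot: [-180.0, 0.0, 7.5]
ft_force: [-0.0, -0.5, 0.2]
finger_gap: 14.3
t 12.9 gap 14.7 F [0.2 0.4 0.4] pos tray [80. 60.] z 139.8 head -89.8 [-180.     0.     7.5]
[np.float64(0.0), np.float64(-0.0), np.float64(7.08)] 0.003
[np.float64(-9.5), np.float64(-0.03), np.float64(7.08)] 0.003
```

View pics/w8.png

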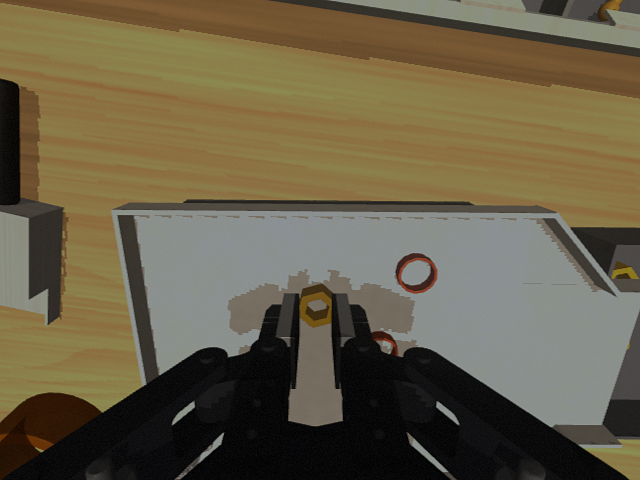

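View pics/t8.png

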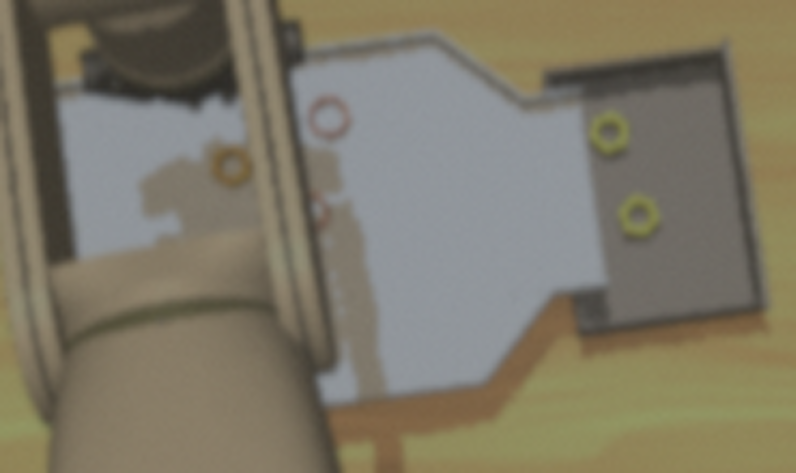

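Two nuts lie flat in the bin, at (610,132) and (638,215). Nut A is aligned at wrist (316,305).

```bash
python3 -m inch '[[[0,0,3],[0,0,0],0.17],[[0,0,5],[0,0,0],0.17],[[0,0,6.5],[0,0,0],0.17],[[0,0,7.05],[0,0,0],0.17],[[0,0,7.05],[0,0,0],0.17],[[-0.8,0,7.05],[0,0,0],0.17],[[-1.6,0,7.05],[0,0,0],0.17],[[-2.4,0,7.05],[0,0,0],0.17],[[-3.2,0,7.05],[0,0,0],0.17],[[-4,0,7.05],[0,0,0],0.17],[[-4.8,0,7.05],[0,0,0],0.17],[[-5.6,0,7.05],[0,0,0],0.17],[[-6.4,0,7.05],[0,0,0],0.17],[[-7.2,0,7.05],[0,0,0],0.17],[[-8,0,7.05],[0,0,0],0.17],[[-8.8,0,7.05],[0,0,0],0.17],[[-9.4,0,7.05],[0,0,0],0.17],[[-10,0,7.05],[0,0,0],0.17],[[-10,0,7.05],[0,0,0],0.17]]'
python3 - <<'E'
from h import *
import cv2
s=telemetry.sense()
cv2.imwrite("pics/w9.png",viewer.snapshot("wrist")[:,:,::-1])
print(wr(315,370,68,s))
plan([(-20,60,69,-90)])
E
```

```text
time: 14.8
tool_pos: [519.1, 146.5, 69.1]
tcp_rot: [180.0, 0.0, 7.3]
ft_force: [0.1, 0.1, 0.4]
finger_gap: 14.5
[-45.37882512  59.37899887]
t 14.8 gap 14.3 F [-0.5  0.1 -0.4] pos tray [-20.3  59.9] z 69.2 head -90.0 [-180.     0.     7.3]
[np.float64(0.03), np.float64(-0.01), np.float64(0.02)] 0.0
```

View pics/w9.png

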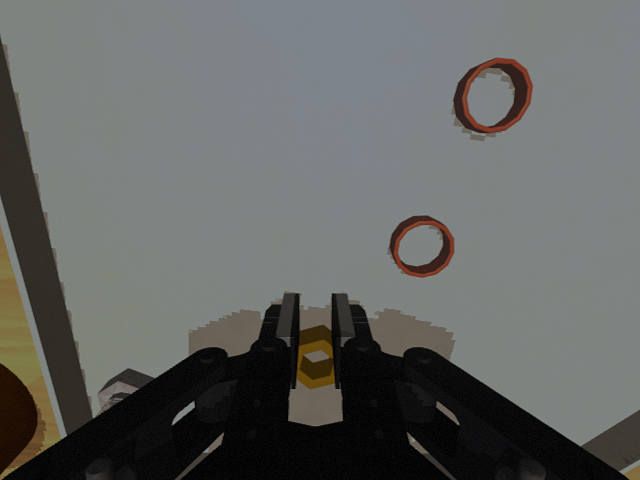

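The nut followed and is now at about tray (-43, 60). I'll back off, lift, and turn behind it.

Run:
```python
from h import *
plan([(-43,93,140,0)])
```

```text
t 14.8 gap 14.3 F [-0.5  0.1 -0.4] pos tray [-20.3  59.9] z 69.2 head -90.0 [-180.     0.     7.3]
[np.float64(-2.27), np.float64(-3.31), np.float64(-7.08)] -1.57
```

```bash
python3 -m inch '[[[1.5,0,0],[0,0,0],0.17],[[1.5,0,-4],[0,0,0],0.17],[[1.5,0,-7],[0,0,0],0.17],[[-2.27,-3.31,-7],[0,0,-1.57],0.17],[[-2.27,-3.31,-7],[0,0,-1.57],0.17],[[-2.27,-3.31,-7],[0,0,-1.57],0.17],[[-2.27,-3.31,-7],[0,0,-1.57],0.17],[[-2.27,-3.31,-7],[0,0,-1.57],0.17],[[-2.27,-3.31,-7],[0,0,-1.57],0.17],[[-2.27,-3.31,-7],[0,0,-1.57],0.17],[[-2.27,-3.31,-7],[0,0,-1.57],0.17],[[-2.27,-3.31,-7],[0,0,-1.57],0.17],[[-2.27,-3.31,-7],[0,0,-1.57],0.17],[[-2.27,-3.31,-7],[0,0,-1.57],0.17],[[-2.27,-3.31,-7],[0,0,-1.57],0.17],[[-2.27,-3.31,-7],[0,0,-1.57],0.17]]'
python3 - <<'E'
from h import *
import cv2
s=telemetry.sense()
cv2.imwrite("pics/w10.png",viewer.snapshot("wrist")[:,:,::-1])
print(wr(315,306,68,s))
plan([(-43,93,69,0)])
E
```

```text
time: 16.45
tool_pos: [493.4, 176.5, 139.3]
tcp_rot: [180.0, -0.0, 97.1]
ft_force: [-0.5, 0.0, -0.7]
finger_gap: 14.6
[-43.44359791  62.75678814]
t 16.5 gap 14.7 F [-0.4 -0.8 -0.6] pos tray [-42.6  92.9] z 139.3 head -0.2 [180.    0.   97.1]
[np.float64(0.01), np.float64(-0.04), np.float64(7.03)] -0.003
```

View pics/w10.png

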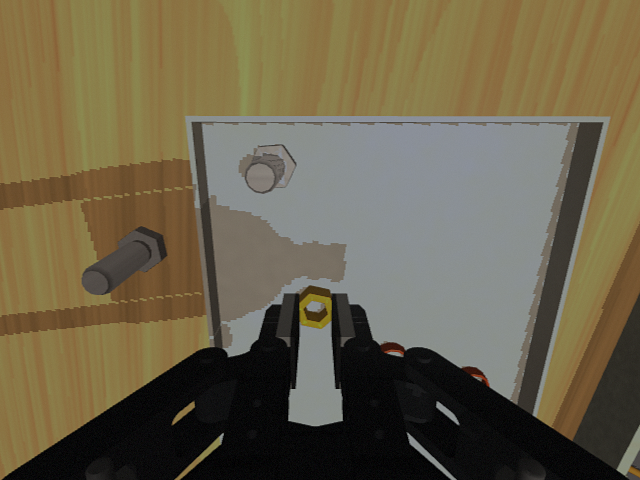

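Nut at (315,310), aligned. I'll descend and push straight past the ring.

```bash
python3 -m inch '[[[0,-0.04,3],[0,0,0],0.17],[[0,-0.04,5],[0,0,0],0.17],[[0,-0.04,6.5],[0,0,0],0.17],[[0,-0.04,7],[0,0,0],0.17],[[0,-0.04,7],[0,0,0],0.17],[[-0.8,-0.04,7],[0,0,0],0.17],[[-1.6,-0.04,7],[0,0,0],0.17],[[-2.4,-0.04,7],[0,0,0],0.17],[[-3.2,-0.04,7],[0,0,0],0.17],[[-4,-0.04,7],[0,0,0],0.17],[[-4.9,-0.04,7],[0,0,0],0.17],[[-5.8,-0.04,7],[0,0,0],0.17],[[-6.7,-0.04,7],[0,0,0],0.17],[[-7.6,-0.04,7],[0,0,0],0.17],[[-8.5,-0.04,7],[0,0,0],0.17],[[-9.4,-0.04,7],[0,0,0],0.17],[[-10.2,-0.04,7],[0,0,0],0.17],[[-10.9,-0.04,7],[0,0,0],0.17],[[-10.9,-0.04,7],[0,0,0],0.17]]'
python3 - <<'E'
from h import *
import cv2
cv2.imwrite("pics/w11.png",viewer.snapshot("wrist")[:,:,::-1])
plan([(-41,-25,69,8),(-38,-35,69,14),(-35,-45,69,17),(-16,-105,69,17),(-6,-140,69,17),(4,-174,69,17)])
E
```

```text
time: 18.4
tool_pos: [506.8, 67.4, 69.3]
tcp_rot: [-180.0, 0.0, 97.2]
ft_force: [0.3, -0.2, -1.0]
finger_gap: 14.7
t 18.4 gap 14.5 F [-1.1 -0.7 -0.2] pos tray [-43.2 -16.5] z 69.3 head -0.1 [-180.     0.    97.2]
[np.float64(-0.85), np.float64(0.22), np.float64(0.03)] -0.141
[np.float64(-1.85), np.float64(0.52), np.float64(0.03)] -0.246
[np.float64(-2.85), np.float64(0.82), np.float64(0.03)] -0.298
[np.float64(-8.84), np.float64(2.73), np.float64(0.03)] -0.298
[np.float64(-12.34), np.float64(3.73), np.float64(0.03)] -0.298
[np.float64(-15.74), np.float64(4.74), np.float64(0.03)] -0.298
```

View pics/w11.png

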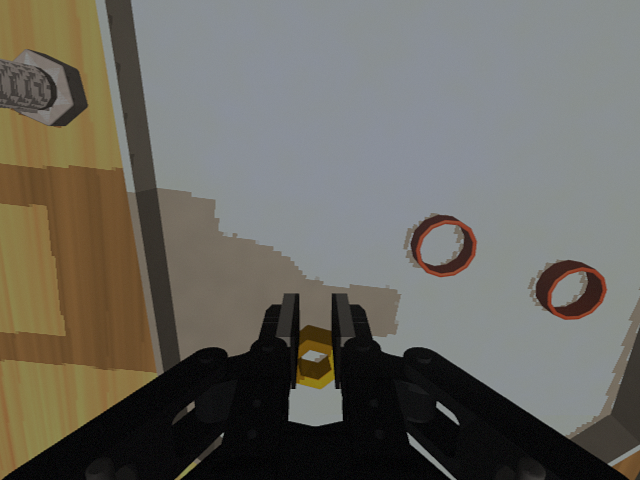

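The rings are undisturbed and the nut is cradled. Now the final run over the edge.

```bash
python3 -m inch '[[[-0.85,0.2,0],[0,0,-0.14],0.17],[[-1.85,0.52,0],[0,0,-0.246],0.17],[[-2.85,0.82,0],[0,0,-0.298],0.17],[[-3.85,1.14,0],[0,0,-0.298],0.17],[[-4.85,1.46,0],[0,0,-0.298],0.17],[[-5.85,1.77,0],[0,0,-0.298],0.17],[[-6.85,2.09,0],[0,0,-0.298],0.17],[[-7.85,2.41,0],[0,0,-0.298],0.17],[[-8.84,2.72,0],[0,0,-0.298],0.17],[[-9.7,2.98,0],[0,0,-0.298],0.17],[[-10.6,3.23,0],[0,0,-0.298],0.17],[[-11.5,3.48,0],[0,0,-0.298],0.17],[[-12.3,3.73,0],[0,0,-0.298],0.17],[[-13,3.93,0],[0,0,-0.298],0.17],[[-13.6,4.1,0],[0,0,-0.298],0.17],[[-14.2,4.28,0],[0,0,-0.298],0.17],[[-14.8,4.46,0],[0,0,-0.298],0.17],[[-15.4,4.64,0],[0,0,-0.298],0.17],[[-15.9,4.78,0],[0,0,-0.298],0.17],[[-15.9,4.78,0],[0,0,-0.298],0.17]]'
python3 -m inch '[[[0,0,0],[0,0,0],0.17],[[0,0,0],[0,0,0],0.17],[[0,0,-4],[0,0,0],0.17],[[0,0,-8],[0,0,0],0.17],[[0,0,-12],[0,0,0],0.17],[[0,0,-16],[0,0,0],0.17],[[-14,0,-16],[0,0,0],0.17],[[-14,0,-16],[0,0,0],0.17],[[-14,0,-16],[0,0,0],0.17],[[-14,0,-16],[0,0,0],0.17],[[-14,0,-16],[0,0,0],0.17]]'
python3 - <<'E'
from h import *
import cv2
cv2.imwrite("pics/w12.png",viewer.snapshot("wrist")[:,:,::-1])
cv2.imwrite("pics/s12.png",viewer.snapshot("side")[:,:,::-1])
cv2.imwrite("pics/t12.png",cv2.resize(viewer.snapshot("top")[180:290,220:405,::-1],None,fx=4.3,fy=4.3,interpolation=cv2.INTER_CUBIC))
plan([])
E
```

```text
time: 20.45
tool_pos: [574.5, -84.0, 69.4]
tcp_rot: [180.0, 0.0, 114.3]
ft_force: [0.3, 0.8, -0.0]
finger_gap: 14.3
time: 21.55
tool_pos: [631.7, -211.3, 228.4]
tcp_rot: [-180.0, -0.1, 114.3]
ft_force: [-0.2, 0.3, -0.3]
finger_gap: 14.8
t 21.7 gap 14.6 F [-0.8  0.6 -0. ] pos tray [  45.6 -307.7] z 229.5 head 17.1 [180.   -0.  114.4]
```

View pics/w12.png

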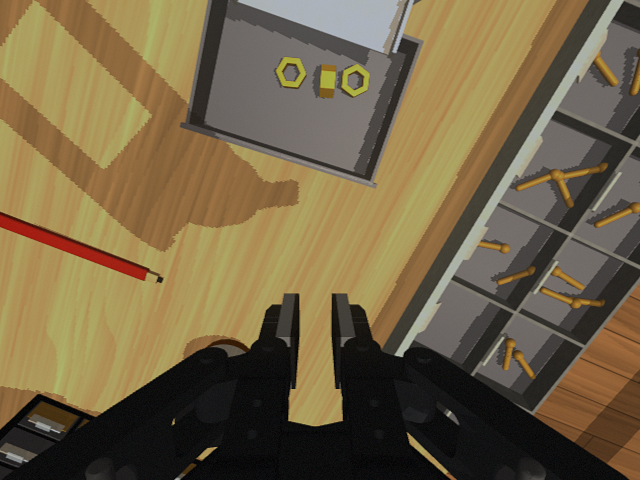

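View pics/t12.png

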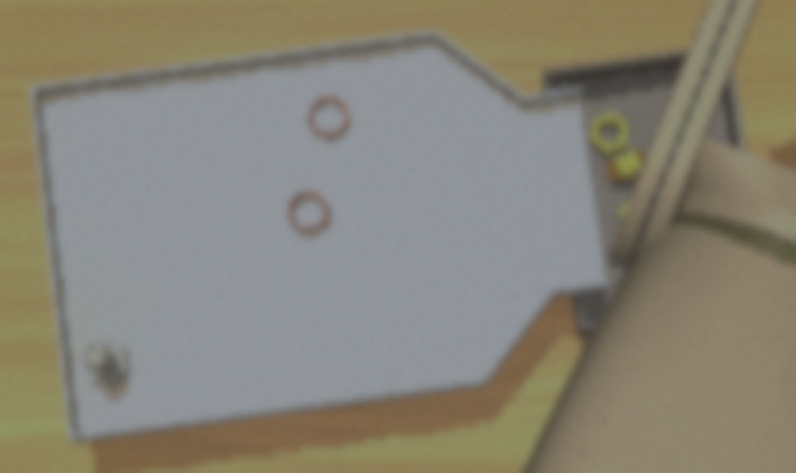

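View pics/s12.png

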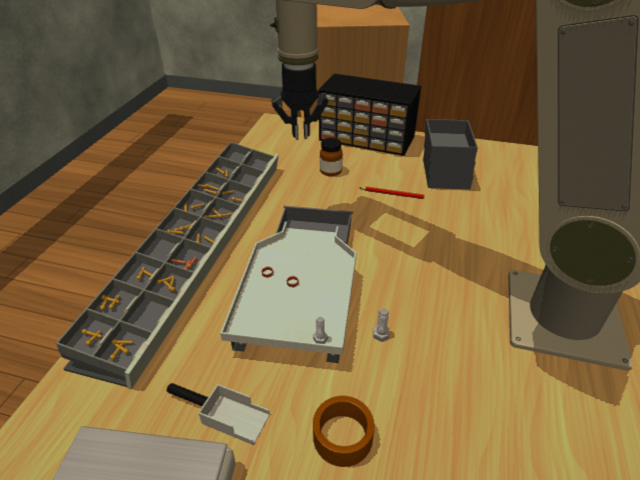

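All three nuts are in the bin. One stands on its edge at wrist (328,82), low and well under the rim. I'll wait briefly, confirm nothing is moving, then hand in.

```bash
python3 -m inch '[[[0,0,0],[0,0,0],0.17],[[0,0,0],[0,0,0],0.17],[[0,0,0],[0,0,0],0.17],[[0,0,0],[0,0,0],0.17],[[0,0,0],[0,0,0],0.17],[[0,0,0],[0,0,0],0.17],[[0,0,0],[0,0,0],0.17],[[0,0,0],[0,0,0],0.17],[[0,0,0],[0,0,0],0.17],[[0,0,0],[0,0,0],0.17]]'
python3 - <<'E'
from h import *
import cv2
a=viewer.snapshot("wrist")[30:130,180:430,::-1]
python=viewer.snapshot("wrist")[30:130,180:430,::-1]
cv2.imwrite("pics/w13.png",cv2.resize(a,None,fx=3,fy=3))
print(np.abs(a.astype(int)-python).max(), np.abs(a.astype(int)-cv2.imread("pics/w12.png")[30:130,180:430]).mean())
E
```

```text
time: 22.7
tool_pos: [631.9, -210.9, 229.3]
tcp_rot: [180.0, 0.0, 114.3]
ft_force: [-0.1, -0.2, -0.5]
finger_gap: 14.7
36 3.1639066666666666
```

View pics/w13.png

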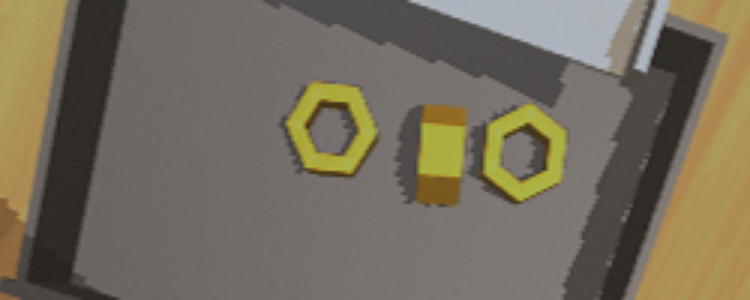

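The nuts lie still: two flat, and one standing at rest on a flat of its hexagon.

```bash
python3 -c "
from bench import r
print(r.hand_in())"
```

```text
the job is handed in; nothing more can be done
None
```

I swept all three brass nuts along the tray and out over the spout. They are in the grey stock bin, and I handed the job in at about 23 s of the 67 s allowed. I pushed each nut between slightly opened fingertips and lifted nothing.

My last checks were by camera, and the hand-in gave no verdict:
- **Nuts:** all three are in the bin, clearly below its rim. Two lie flat and one stands on one of its hexagon sides. They were in the same place a second later.
- **Rings and bolt:** both copper rings and the standing bolt are where they were at the start.
- **Bystanders:** the jar, tape roll, pencil and scoop look unmoved in the side picture.
- **Robot:** the arm is parked well clear, and the wrist force stayed at noise level, about 1 N, at every reading.

None of the checks failed. The top, side and wrist cameras agreed on the nut and ring positions to within about 3 mm. For the bolt they differed by up to about 9 mm, so I stayed well clear of it.

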